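# Index the filter slide under its dust cover

### The job

Lift the loose white cover off the filter reader by its knob and set it down, knob up, flat on free worktop beside the reader; do not drop it, and leave the other things standing where they are. Then grip the black upright tab of the slide and move it to the left along its rail until you feel its spring ball drop into the one notch. Finish holding it there: the program ends with the fingers still gripping the tab and the ball in the notch.

Things in the scene. Friction and masses are not known exactly. Their poses are not given: they have to be found in the camera images.
- reader: Fixed low grey instrument; origin at the centre of its underside. Foot 130 (x) x 230 (y) x 12 high; on it a tray 96 x 196, rim 28 high; metal end blocks at y = +-94.5, 44 high. The slide runs along the reader's y axis (+y to the robot's left, turned with the reader by up to 0.3 rad). Position and yaw differ each time.
- cover: Loose white hood, 110 (x) x 210 (y) x 76 high without its knob, walls 4, open below, 0.17 to 0.33 kg; origin at the centre of its lower edge, z up. At the start it stands over the reader on the foot (12 above the worktop), axes along the reader's, 3 play all round; lift it 75 straight up to clear the tab inside. The worktop about x = 0.50, y = -0.25 m is always free for it.
- cover_knob (a point): Centre of the cover's round black knob head where it is gripped: head 28 diameter, 22 tall (13 to 35 above the cover's top; stem 16 below). The point is 100 above the cover's lower edge and 24 above its top. Height when the cover stands on the worktop: 100; on the reader: 112.
- slide_grip (a point): Point for gripping the slide's black upright tab: 28 (reader's x) x 12 (reader's y, the direction of travel; pinch it this way) x 40 tall. The point is on its centre line, 64 above the worktop, 22 above the slide's metal plate (76 x 60), 17 below the tab's top (81 above the worktop). Under the cover at the start.
- slide (a joint): Travel of the slide along the reader's +y axis, m: 0 at the right-hand end stop, 0.11 at the left-hand one; starts at 0 to 0.02. The tab is at reader y = joint - 0.055. The notch is at 0.05 to 0.085, different each time: a gap in the steel strip between the rods, found by feel. Sliding resists with about 2 N. The notch works alike from both sides, so an overrun can be brought back.
- ball (a joint): Drop of the spring ball under the slide, m: 0 while it rides on the steel strip, about 0.0033 seated in the strip's 12-wide notch; at 0.0012 it is about 2 off centre. Reading noisy. As it rolls in, the slide pulls itself forward over the last 6 (up to about 3 N); moving on is then resisted with about 8 to 10 N until the ball climbs out.
- vial_e: Bystander: small clear vial with black cap, 23 diameter, 48 tall; origin at the centre of its underside. Not to be disturbed.
- petri: Bystander: clear petri dish, 95 diameter, 15 tall; origin at the centre of its underside. Not to be disturbed.
- jar_amber: Bystander: amber jar with cap, 55 diameter, 123 tall; origin at the centre of its underside. Not to be disturbed.
- jar_clear: Bystander: clear jar with cap, 55 diameter, 123 tall; origin at the centre of its underside. Not to be disturbed.
- tape_clear: Bystander: roll of tape lying flat, 64 diameter, 18 tall; origin at the centre of its underside. Not to be disturbed.
- measuring_cylinder: Bystander: measuring cylinder, foot 46, 138 tall; origin at the centre of its underside. Not to be disturbed.

How it is judged:
By the outcome, as a careful person would: the job done as asked, in the order asked, and still so for the second after the job is handed in, while the arm keeps its last pose, push and grip.
It also fails if it takes over 58 s, if anything falls off the work surface, if the arm or the gripper's body presses on something with over 40 N, if the wrist force passes 120 N, or if a joint passes its speed limit or range.

### The arm

A 6-joint arm with a two-finger parallel gripper is mounted at the origin on a cart in front of the work surface, level with it; the furniture and walls round the work are solid. World frame = base frame: x ahead of the robot, y to its left, z up, the work surface at z = 0. Lengths are in m, angles in rad, forces in N, time in s.
With the tool pointing down it reaches from about 0.275 to 0.85 m from the base axis. Payload 5.2 kg.
Tool frame: the origin (TCP) lies midway between the tips of the shut fingers; the grasp point (between the pads) lies 19 mm behind it; z points along the fingers, y is the line along which they close (so a half turn about z gives the same grasp; the last joint's range is limited). The gripper opens to 85 mm and grips with 20 to 120 N. Pads are 22 mm wide; open, the fingers measure 114 mm over their backs; the gripper's body (76 mm by 85 mm) begins 54 mm behind the grasp point. The pads swing forward as they close: fully open they stand 13 mm farther back than shut.
Start: joints at [-1.499, 0.259, 1.535, -0, 1.348, -0.203], TCP at [0.149, -0.529, 0.231] pointing down, gripper open.
Joint ranges: [-3.14, 3.14], [-0.91, 2.08], [0.19, 2.58], [-1.22, 4.36], [0.22, 2.71], [-3.12, 3.12]. Speed limits (rad/s): [2.57, 2.57, 3.14, 3.14, 3.14, 3.14].

### API

Orientations are given as [roll, pitch, yaw] about the fixed x, y, z axes, in that order (R = Rz(yaw) Ry(pitch) Rx(roll)).
In Python, from station import env, cams gives the robot as it stands. The module is installed in compiled form; this text tells all that it offers.
- The arm moves only by the shell command python3 -m jog 'ROWS' [FORCE]. ROWS is JSON, a list of rows, each a list of 7 numbers: the shift along the tool's x, y, z in cm, then the turn, a rotation vector about the tool's x, y, z in degrees, then the opening, from 0 (shut) to 1 (fully open). A call has 1 to 8 rows; each row is the pose to reach, as a shift and turn from the pose commanded when the call began, along the tool's axes at that moment; what a row does not reach only later rows make up. A row lasts 1/12 s, in which the tool goes at most 41.7 mm and 7.16 degrees, less where a joint would pass 70% of its speed; a pose out of reach is approached as far as the arm can. A call with a gripper value outside its range is refused whole. The fingers move at their own pace and stop on an object; FORCE is the grip in N (left out, the last holds). Time passes only in rows, so rows that repeat a pose let the fingers close. It gives the time, the measured TCP pose, the force, the opening and the grip force at its end, in the units of the state.
- env.observe(): the state, without advancing time (a new reading comes with each control period).
- cams.read_camera(name): name is "side" or "top"; returns a dict with "frame" (384x512x3 uint8, red, green, blue), "fov_y" (degrees; the focal length in pixels is half the picture's height over the tangent of half this angle, whatever the lens; pixels are square), "cx", "cy" (the principal point, pixels), "xyz" and "orientation" of the camera in the world. Camera axes: x right, y down, z forward; pixel columns grow to the right and rows downward; lengths in m; the calibration is good to about 2 mm. A picture is of the moment at which its call begins. There is no depth.
- env.finish_job(): hands the job in; it is judged then, once.
The state is a dict: "clock": time; "joint_pos": joint angles; "qd": joint speeds; "joint_efforts": joint torques, N m; "tool_pos": TCP position; "eef_rot": TCP orientation; "contact_force": force on the tool from outside, world axes, zero at the start; "wrist_torque": the same for the moment, N m; "width": finger opening in m; "finger_force": force on a finger pad.
Only numpy, scipy, OpenCV 4.12 (cv2) and the standard library are available. Lean on these libraries where they do the work, as an engineer would, in place of code of your own. Each camera call takes 0.05 s, during which the arm holds its last target. There are 200 camera calls.

## Working session

There is one attempt and no reset: what is moved stays moved. The work goes in short steps, Python scripts to look and compute and a shell command to move; the robot and the scene stay as the last step left them, time stands still between calls to the robot, and variables do not carry over. Pictures are saved under pics/ and viewed, at most 12 in all, crops included, and the job is handed in when it is done.

```bash
mkdir -p pics; cat > h.py <<'E'
import numpy as np, cv2
from scipy.spatial.transform import Rotation as R
from station import env, cams
def shot(n):
    c=cams.read_camera(n); c['f']=192/np.tan(np.radians(c['fov_y'])/2)
    o=np.array(c['orientation'],float)
    c['R']=o if o.shape==(3,3) else R.from_euler('xyz',o).as_matrix()
    return c
def save(c,name): cv2.imwrite('pics/'+name,c['frame'][:,:,::-1])
def ray(c,u,v):
    d=c['R']@np.array([(u-c['cx'])/c['f'],(v-c['cy'])/c['f'],1]); return np.array(c['xyz']),d
def onz(c,u,v,z):
    p,d=ray(c,u,v); return p+d*(z-p[2])/d[2]
def proj(c,P):
    q=c['R'].T@(np.array(P)-np.array(c['xyz'])); return q[:2]/q[2]*c['f']+[c['cx'],c['cy']]
E
python3 - <<'E'
from h import *
for n in('top','side'):
    c=shot(n);save(c,n+'0.png');print(n,c['fov_y'],c['cx'],c['cy'],c['xyz'],c['orientation'])
print(env.observe())
E
```

```text
top 47.11284114529848 255.08115362453236 191.89909378854185 [0.15841584 0.06714943 1.51484082] [-2.88597506e+00 -1.21141538e-03 -1.85254332e+00]
side 55.880917445478346 258.0631901963111 191.7746102154748 [0.42642118 0.85156529 0.73896202] [-2.18545685  0.01438451 -3.04427145]
{'clock': 0.1, 'joint_pos': array([-1.49877584e+00,  2.59301559e-01,  1.53595239e+00, -6.89852454e-06,
        1.34803277e+00, -2.02828557e-01]), 'qd': array([-0.00130899, -0.00162951, -0.00263449, -0.00116948, -0.00157615,
       -0.00015684]), 'joint_efforts': array([ 2.83371650e-03, -4.46967888e+01, -2.91247487e+01, -2.65555827e-04,
        6.27199697e-03, -2.43599658e-05]), 'tool_pos': array([ 0.14924121, -0.52887208,  0.23054945]), 'eef_rot': array([-3.13993197e+00, -3.34664404e-04,  2.74850293e-01]), 'contact_force': array([0.40737085, 0.02030522, 0.66661734]), 'wrist_torque': array([-0.01497355,  0.00240999, -0.04278978]), 'finger_force': 0.0, 'width': 0.08540540269629164}
```

View pics/top0.png

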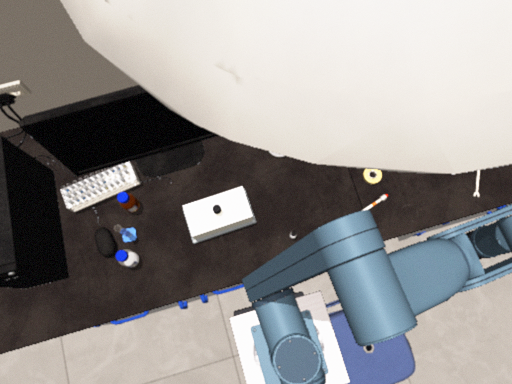

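View pics/side0.png

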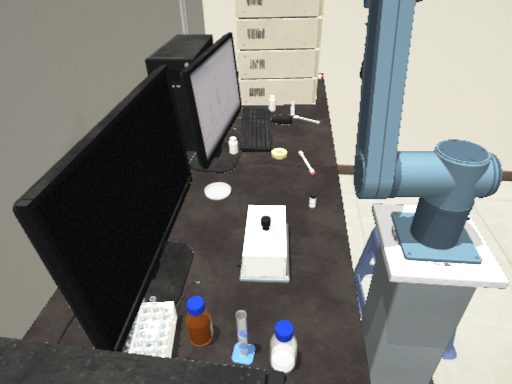

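The top view shows the white cover with its knob at about (217,209), and the side view has the knob at about (266,222). Jars and cylinder are on the left, with the vial at (293,234) top and petri beyond. Next I measure the knob and the cover's yaw.

```bash
python3 - <<'E'
from h import *
def tri(a,b):
    p,d=a;q,e=b;d=d/np.linalg.norm(d);e=e/np.linalg.norm(e)
    s=np.linalg.lstsq(np.c_[d,-e],q-p,rcond=None)[0];return (p+s[0]*d+q+s[1]*e)/2,np.linalg.norm(p+s[0]*d-q-s[1]*e)
K={}
for n,(u0,v0) in dict(top=(217,209),side=(266,222)).items():
    c=shot(n);f=c['frame'];
    w=(f.min(2)>165).astype(np.uint8);w[:,:]=w
    nl,l,s,_=cv2.connectedComponentsWithStats(w)
    lab=max((l[y,x] for y in range(v0-25,v0+26) for x in range(u0-15,u0+16) if l[y,x]),key=lambda k:s[k,4])
    m=(l==lab).astype(np.uint8); cn=max(cv2.findContours(m,0,1)[0],key=cv2.contourArea)
    quad=cv2.approxPolyDP(cv2.convexHull(cn),5,True)[:,0]
    r=cv2.minAreaRect(cn);print(n,s[lab],quad.tolist(),cv2.boxPoints(r).tolist())
    for q in cv2.boxPoints(r) if n=='top' else quad: print('  top plane .088',onz(c,*map(float,q),.088)[:2].round(3))
    win=np.zeros_like(m);win[v0-12:v0+13,u0-12:u0+13]=1
    ys,xs=np.nonzero((f.max(2)<70)&(win>0));print('knob px',xs.mean(),ys.mean(),xs.min(),xs.max(),ys.min(),ys.max())
    K[n]=ray(c,xs.mean(),ys.mean());print(onz(c,xs.mean(),ys.mean(),.112))
    cv2.imwrite(f'pics/m{n}.png',m*255)
print(tri(K['top'],K['side']))
E
```

```text
top [ 182  186   71   57 2107] [[242, 186], [252, 216], [193, 242], [182, 205]] [[180.80001831054688, 205.4000244140625], [242.9000244140625, 184.70001220703125], [255.30001831054688, 221.89999389648438], [193.20001220703125, 242.60000610351562]]
  top plane .088 [0.54  0.212]
  top plane .088 [ 0.552 -0.006]
  top plane .088 [ 0.418 -0.011]
  top plane .088 [0.408 0.202]
knob px 216.59459459459458 209.02702702702703 214 220 206 212
[0.48951449 0.10012114 0.112     ]
side [ 240  205   49   76 3114] [[284, 205], [288, 280], [241, 279], [248, 205]] [[240.0, 205.0], [288.0, 205.0], [288.0, 280.0], [240.0, 280.0]]
  top plane .088 [ 0.442 -0.004]
  top plane .088 [0.422 0.282]
  top plane .088 [0.531 0.288]
  top plane .088 [0.549 0.005]
knob px 265.5 222.6086956521739 262 269 217 229
[0.48792317 0.1093794  0.112     ]
(array([0.48989427, 0.10042427, 0.1048444 ]), np.float64(0.0025639015877942334))
```

Knob at about (0.489, 0.100), triangulated height 0.105 (stem pulls the blob down), yaw about 0.06. Now I go above it.

```bash
cat >> h.py <<'E'
def to(P,yaw):
    "cm and deg, in tool axes, to a tool-down pose"
    s=env.observe();T=R.from_euler('xyz',s['eef_rot']).as_matrix()
    G=R.from_euler('xyz',[np.pi,0,yaw]).as_matrix()
    print('shift',(T.T@(np.array(P)-s['tool_pos'])*100).round(2),'turn',np.degrees(R.from_matrix(T.T@G).as_rotvec()).round(2),
     't',round(s['clock'],2),'pos',s['tool_pos'].round(4),'rpy',s['eef_rot'].round(3),'F',s['contact_force'].round(2),'w',round(s['width'],4),'ff',round(s['finger_force'],1))
E
python3 -m jog '[[4,-4.1,0.5,0,0,2,1],[8,-8.2,1,0,0,4,1],[11,-11.3,1.5,0,0,6,1],[14,-14.4,2,0,0,8,1],[17,-17.5,2.5,0,0,10,1],[20,-20.6,3,0,0,12,1],[23,-23.7,3.5,0,0,12.3,1],[25,-25.7,3.5,0,0,12.3,1]]'
python3 -c "
from h import *
to([.489,.1005,.17],.06)"
```

```text
clock: 0.87
tool_pos: [0.3074, -0.2357, 0.1978]
eef_rot: [-3.141, 0.0, 0.059]
contact_force: [0.6, 1.3, 0.1]
width: 0.0856
finger_force: 0.0
shift [ 20.11 -32.49   2.78] turn [-0.01  0.   -0.07] t 0.87 pos [ 0.3074 -0.2357  0.1978] rpy [-3.141  0.     0.059] F [0.63 1.32 0.08] w 0.0856 ff 0.0
```

```bash

python3 -m jog '[[2.1,-3.4,0.3,0,0,0,1],[4.2,-6.8,0.6,0,0,0,1],[6.3,-10.2,0.9,0,0,0,1],[8.4,-13.6,1.2,0,0,0,1],[10.5,-17,1.5,0,0,0,1],[12.5,-20.3,1.8,0,0,0,1],[14.5,-23.5,2,0,0,0,1],[16,-26,2,0,0,0,1]]' >/dev/null
python3 -m jog '[[1.5,-2.5,0,0,0,0,1],[2.5,-4.2,0,0,0,0,1],[2.5,-4.2,0,0,0,0,1],[2.5,-4.2,0,0,0,0,1]]' > /dev/null
python3 - <<'E'
from h import *
to([.489,.1005,.094],.06)
c=shot('side');f=c['frame'];cv2.imwrite('pics/s1.png',cv2.resize(f[130:320,170:370,::-1],None,fx=3,fy=3))
E
```

```text
shift [ 1.7  -2.39  8.38] turn [0.01 0.05 0.16] t 1.87 pos [0.4736 0.0756 0.1778] rpy [3.141e+00 1.000e-03 6.300e-02] F [-0.26 -0.28 -0.06] w 0.0849 ff 0.0
```

View pics/s1.png

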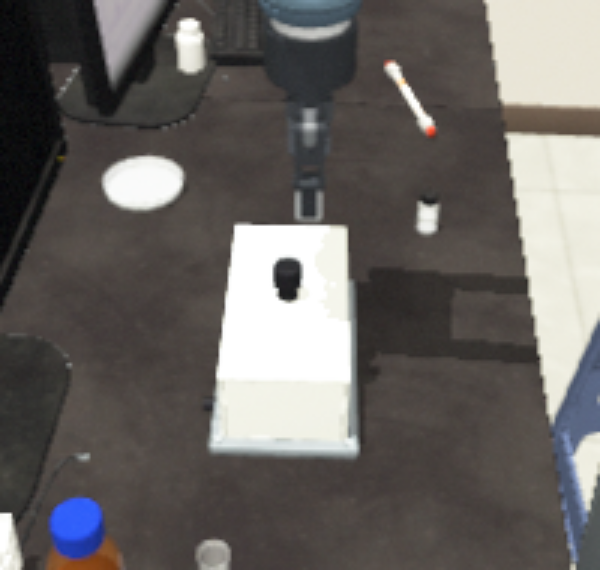

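The picture shows the open gripper still short of the knob: fingertips at about (307,215) in the crop, knob head at (287,272), nothing in the way. I check the projection against these.

```bash
python3 - <<'E'
from h import *
to([.489,.1005,.094],.06)
c=shot('side');
for P in ([.4736,.0756,.178],[.4736,.0756,.191],[.489,.1005,.112],[.489,.1,.123],[.489,.1,.101]):print(P,(proj(c,P)-[170,130])*3)
E
```

```text
shift [ 1.73 -2.47  8.38] turn [0.02 0.06 0.08] t 1.92 pos [0.4733 0.0748 0.1778] rpy [3.141e+00 1.000e-03 6.100e-02] F [-0.47 -0.43  0.07] w 0.0853 ff 0.0
[0.4736, 0.0756, 0.178] [305.58125752 196.54362284]
[0.4736, 0.0756, 0.191] [305.69404833 184.49744257]
[0.489, 0.1005, 0.112] [286.10094534 271.40548097]
[0.489, 0.1, 0.123] [286.11227613 261.56162003]
[0.489, 0.1, 0.101] [286.17891779 280.41652129]
```

```bash

python3 -m jog '[[0.9,-1.3,0,0,0,0,1],[1.7,-2.5,1,0,0,0,1],[1.7,-2.5,2.5,0,0,0,1],[1.7,-2.5,4,0,0,0,1],[1.7,-2.5,5.5,0,0,0,1],[1.7,-2.5,7,0,0,0,1],[1.7,-2.5,8.2,0,0,0,1],[1.7,-2.5,8.2,0,0,0,1]]' >/dev/null
python3 -m jog '[[0,0,0,0,0,0,1],[0,0,0,0,0,0,1]]' >/dev/null
python3 - <<'E'
from h import *
to([.489,.1005,.094],.06)
for n,(a,b,x,y) in dict(side=(150,250,210,330),top=(150,270,160,280)).items():
    f=shot(n)['frame'];cv2.imwrite(f'pics/{n}2.png',cv2.resize(f[a:b,x:y,::-1],None,fx=4,fy=4))
cv2.imwrite('pics/c2.png',np.hstack([cv2.resize(cv2.imread(f'pics/{n}2.png'),(400,400)) for n in('side','top')]))
E
```

```text
shift [-0.06 -0.05  0.29] turn [ 0.01 -0.06 -0.06] t 2.8 pos [0.4896 0.1    0.0969] rpy [ 3.141e+00 -1.000e-03  5.900e-02] F [0.38 0.1  0.6 ] w 0.0855 ff 0.0
```

View pics/c2.png

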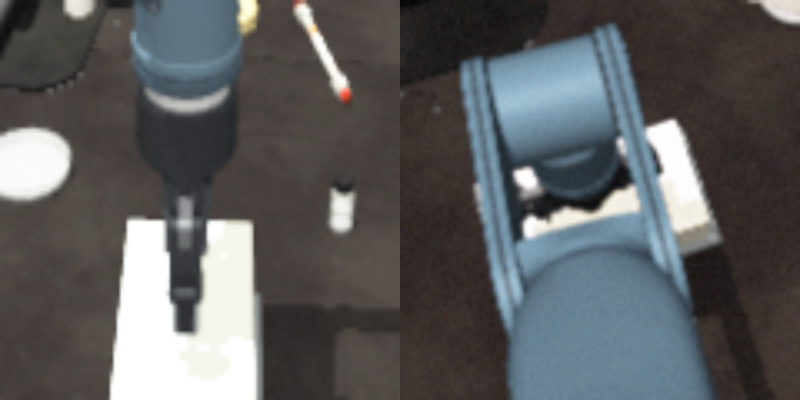

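The knob is hidden behind the near finger at (185,300), so it lies between the fingers as expected. Closing.

```bash

python3 -m jog '[[0,0,0.2,0,0,0,0.6],[0,0,0.2,0,0,0,0.4],[0,0,0.2,0,0,0,0.3],[0,0,0.2,0,0,0,0],[0,0,0.2,0,0,0,0],[0,0,0.2,0,0,0,0],[0,0,0.2,0,0,0,0],[0,0,0.2,0,0,0,0]]' 60
python3 -m jog '[[0,0,0,0,0,0,0],[0,0,0,0,0,0,0],[0,0,0,0,0,0,0],[0,0,-0.2,0,0,0,0],[0,0,-0.5,0,0,0,0],[0,0,-0.9,0,0,0,0],[0,0,-1.3,0,0,0,0],[0,0,-1.3,0,0,0,0]]'
```

```text
clock: 3.57
tool_pos: [0.4893, 0.1009, 0.0945]
eef_rot: [-3.141, -0.0, 0.06]
contact_force: [-1.8, 1.4, 5.6]
width: 0.0262
finger_force: 59.1
clock: 4.23
tool_pos: [0.4897, 0.1008, 0.1079]
eef_rot: [3.141, -0.001, 0.06]
contact_force: [-0.0, 0.5, -3.0]
width: 0.0259
finger_force: 59.2
```

```bash

python3 -m jog '[[0,0,-0.7,0,0,0,0],[0,0,-1.7,0,0,0,0],[0,0,-3,0,0,0,0],[0,0,-4.3,0,0,0,0],[0,0,-5.6,0,0,0,0],[0,0,-7,0,0,0,0],[0,0,-8.2,0,0,0,0],[0,0,-9.2,0,0,0,0]]'
python3 - <<'E'
from h import *
to([.5,-.25,.2],.06)
f=shot('side');save(f,'s3.png')
E
```

```text
clock: 4.9
tool_pos: [0.4896, 0.1008, 0.2011]
eef_rot: [3.141, -0.002, 0.06]
contact_force: [-0.3, 0.2, -2.7]
width: 0.0262
finger_force: 59.3
shift [-1.07 35.08  0.11] turn [ 0.01 -0.1   0.01] t 4.9 pos [0.4896 0.1008 0.2011] rpy [ 3.141e+00 -2.000e-03  6.000e-02] F [-0.28  0.18 -2.74] w 0.0262 ff 59.3
```

View pics/s3.png

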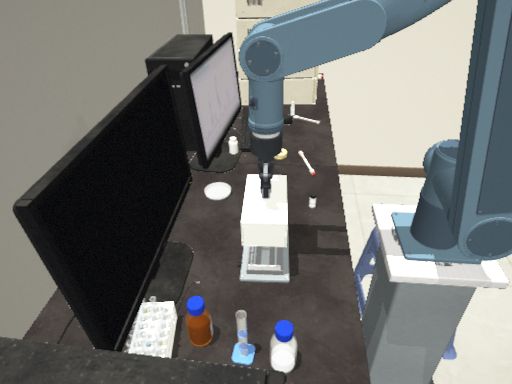

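The cover is held level, with the reader's tray visible below it at (265,262), and the bystanders are undisturbed. Now carry it right.

```bash

python3 -m jog '[[0,0.8,0,0,0,0,0],[-0.1,2.4,0,0,0,0,0],[-0.3,4.6,0,0,0,0,0],[-0.4,7,0,0,0,0,0],[-0.5,9.4,0,0,0,0,0],[-0.6,11.8,0,0,0,0,0],[-0.7,14.2,0,0,0,0,0],[-0.8,16.6,0,0,0,0,0]]' >/dev/null
python3 -m jog '[[0,2.4,0,0,0,0,0],[0,4.8,0,0,0,0,0],[-0.1,7.2,0,0,0,0,0],[-0.1,9.6,0,0,0,0,0],[-0.2,12,0,0,0,0,0],[-0.2,14.4,0,0,0,0,0],[-0.2,16.5,0,0,0,0,0],[-0.2,18,0,0,0,0,0]]' 
python3 - <<'E'
from h import *
c=shot('side')
for n,p in dict(petri=(218,191),vial=(312,207),tape=(280,154)).items():print(n,onz(c,*p,0).round(3))
to([.5,-.25,.083],.06)
f=shot('side');save(f,'s4.png')
E
```

```text
clock: 6.28
tool_pos: [0.4992, -0.2475, 0.1981]
eef_rot: [-3.141, 0.002, 0.059]
contact_force: [1.0, 0.3, -3.8]
width: 0.0262
finger_force: 59.4
petri [ 0.681 -0.183  0.   ]
vial [ 0.351 -0.116  0.   ]
tape [ 0.474 -0.467  0.   ]
shift [ 5.000e-02 -1.000e-02  1.152e+01] turn [ 0.11  0.06 -0.13] t 6.33 pos [ 0.4996 -0.2499  0.1982] rpy [3.14e+00 1.00e-03 5.80e-02] F [ 1.24 -3.37 -2.81] w 0.0263 ff 59.5
```

View pics/s4.png

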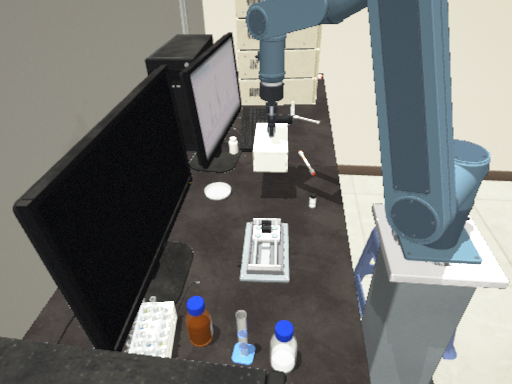

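The cover hangs above free worktop right of the reader; tape, petri and vial are all clear of the footprint. The tab is visible at (267,226). Lowering.

```bash

python3 -m jog '[[0,0,1,0,0,0,0],[0,0,2.6,0,0,0,0],[0,0,4.6,0,0,0,0],[0,0,6.6,0,0,0,0],[0,0,8.4,0,0,0,0],[0,0,9.8,0,0,0,0],[0,0,10.7,0,0,0,0],[0,0,11.1,0,0,0,0]]'
python3 -m jog '[[0,0,0.05,0,0,0,0],[0,0,0.1,0,0,0,0],[0,0,0.15,0,0,0,0],[0,0,0.2,0,0,0,0]]'
python3 -m jog '[[0,0,0.05,0,0,0,0],[0,0,0.1,0,0,0,0],[0,0,0.1,0,0,0,0]]'
```

```text
clock: 7.05
tool_pos: [0.4989, -0.2432, 0.0861]
eef_rot: [-3.139, 0.003, 0.061]
contact_force: [-0.5, -0.3, -3.6]
width: 0.0264
finger_force: 59.5
clock: 7.38
tool_pos: [0.5006, -0.2456, 0.0871]
eef_rot: [3.14, -0.001, 0.06]
contact_force: [-0.1, -0.4, -2.8]
width: 0.0263
finger_force: 59.5
clock: 7.63
tool_pos: [0.5001, -0.2453, 0.0853]
eef_rot: [3.141, -0.0, 0.06]
contact_force: [0.2, -0.2, -3.3]
width: 0.026
finger_force: 59.5
```

```bash

python3 -m jog '[[0,0,0.1,0,0,0,0],[0,0,0.15,0,0,0,0],[0,0,0.15,0,0,0,0]]'
python3 -m jog '[[0,0,0.05,0,0,0,0],[0,0,0.1,0,0,0,0],[0,0,0.1,0,0,0,0]]'
```

```text
clock: 7.88
tool_pos: [0.4999, -0.2451, 0.0835]
eef_rot: [-3.141, 0.0, 0.06]
contact_force: [-0.1, -0.3, -2.6]
width: 0.0259
finger_force: 59.5
clock: 8.13
tool_pos: [0.5001, -0.2453, 0.0827]
eef_rot: [3.141, -0.0, 0.06]
contact_force: [-0.0, -0.5, -2.2]
width: 0.0257
finger_force: 59.6
```

```bash

python3 -m jog '[[0,0,0.05,0,0,0,0],[0,0,0.1,0,0,0,0],[0,0,0.1,0,0,0,0]]'
python3 -c "
from h import *
to([.5,-.25,.083],.06)
f=shot('side')['frame'];cv2.imwrite('pics/s5.png',cv2.resize(f[80:220,200:340,::-1],None,fx=4,fy=4))"
```

```text
clock: 8.38
tool_pos: [0.5002, -0.2454, 0.0826]
eef_rot: [3.141, -0.001, 0.06]
contact_force: [-2.5, 0.6, 4.2]
width: 0.0261
finger_force: 60.3
shift [-0.04  0.46 -0.04] turn [ 0.04 -0.03  0.01] t 8.38 pos [ 0.5002 -0.2454  0.0826] rpy [ 3.141e+00 -1.000e-03  6.000e-02] F [-2.46  0.64  4.17] w 0.0261 ff 60.3
```

View pics/s5.png

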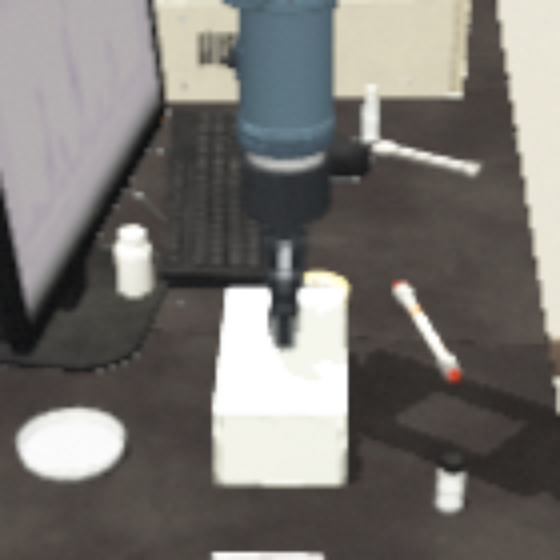

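The cover stands on the worktop (upward force has appeared at TCP z 0.0826, as predicted), clear of petri, vial and tape. Release and rise.

```bash

python3 -m jog '[[0,0,0,0,0,0,0.35],[0,0,0,0,0,0,0.45],[0,0,0,0,0,0,0.6],[0,0,0,0,0,0,0.8],[0,0,0,0,0,0,1],[0,0,0,0,0,0,1],[0,0,0,0,0,0,1]]' 20
python3 -m jog '[[0,0,-0.8,0,0,0,1],[0,0,-2.5,0,0,0,1],[0,0,-5,0,0,0,1],[0,0,-8,0,0,0,1],[0,0,-10,0,0,0,1],[0,0,-10,0,0,0,1]]'
python3 - <<'E'
from h import *
c=shot('side');f=c['frame'];save(c,'s6.png')
a=cv2.resize(f[200:290,225:305,::-1],(400,450),interpolation=cv2.INTER_CUBIC)
b=cv2.resize(f[110:210,240:310,::-1],(350,450))
cv2.imwrite('pics/c6.png',np.hstack([a,b]))
to([.49,.05,.15],.06)
E
```

```text
clock: 9.02
tool_pos: [0.5, -0.2452, 0.0816]
eef_rot: [-3.142, 0.0, 0.06]
contact_force: [0.9, -0.2, 0.1]
width: 0.0853
finger_force: 0.0
clock: 9.52
tool_pos: [0.5024, -0.2469, 0.1873]
eef_rot: [3.135, -0.007, 0.06]
contact_force: [1.2, -0.5, 0.2]
width: 0.0857
finger_force: 0.0
shift [  0.62 -29.65   3.37] turn [ 0.23 -0.27  0.01] t 9.57 pos [ 0.5015 -0.2462  0.1849] rpy [ 3.137 -0.005  0.06 ] F [ 0.07  0.53 -0.63] w 0.0857 ff 0.0
```

View pics/c6.png

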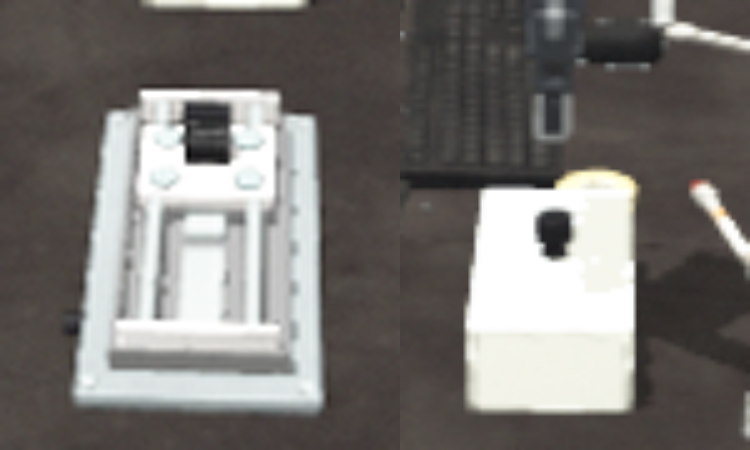

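Right half: the cover stands flat with knob up, untouched by the gripper. Left half: the black tab is at about (207,132) in the crop (full-frame (266,226)), near the slide's right-hand end. I measure the tab in both views and the reader's yaw.

```bash
python3 - <<'E'
from h import *
c=shot('side');f=c['frame'];m=np.zeros(f.shape[:2],np.uint8)
m[216:236,258:276]=f[216:236,258:276].max(2)<75
ys,xs=np.nonzero(m);print('side tab',xs.min(),xs.max(),ys.min(),ys.max(),xs.mean())
for z,yp in((.081,ys.min()),(.042,ys.max()+1)):print(z,onz(c,xs.mean(),float(yp),z).round(4))
# predicted pixels for joint guesses
ex=np.array([np.cos(.06),np.sin(.06),0]);ey=np.array([-np.sin(.06),np.cos(.06),0]);C=np.array([.489,.1005,0])
for j in(0,.01,.02):
    t=C+ey*(j-.055);print(j,t.round(3),proj(c,t-ey*.006+[0,0,.081]),proj(c,t+ey*.006+[0,0,.042]))
# foot edges in side (corners from crop/5 + offset), foot top z=.012
for p in((105,113),(315,117),(322,403),(75,403)):print('foot',onz(c,225+p[0]/5,200+p[1]/5,.012).round(4))
d=shot('top');g=d['frame']
cv2.imwrite('pics/t6.png',cv2.resize(g[170:260,165:275,::-1],None,fx=6,fy=6,interpolation=cv2.INTER_CUBIC))
for j in(0,.02):print('top pred',proj(d,C+ey*(j-.055)+[0,0,.081]))
E
```

```text
side tab 258 275 216 232 265.97457627118644
0.081 [0.492  0.0432 0.081 ]
0.042 [0.4897 0.0725 0.042 ]
0 [0.492 0.046 0.   ] [265.83707941 215.19506632] [265.78252781 228.18957282]
0.01 [0.492 0.056 0.   ] [265.76798945 217.39351785] [265.71384948 230.46249165]
0.02 [0.491 0.066 0.   ] [265.69780299 219.62686024] [265.64409447 232.77104332]
foot [ 0.5582 -0.0042  0.012 ]
foot [ 0.4281 -0.0108  0.012 ]
foot [0.4177 0.2168 0.012 ]
foot [0.5448 0.2276 0.012 ]
top pred [232.94865728 205.80793389]
top pred [227.27018147 207.76778646]
```

View pics/t6.png

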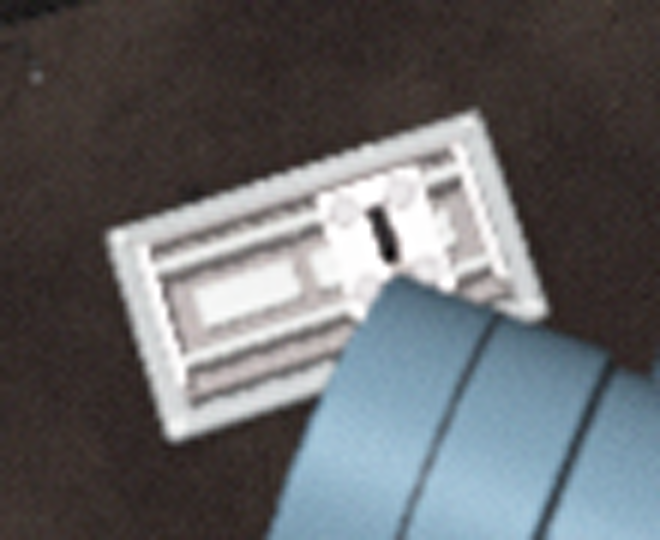

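The top view shows the tab's dark streak from (377,207) to (393,262) in the crop, and foot corners at (108,235), (478,110), (548,310), (172,438). I cast these.

```bash
python3 - <<'E'
from h import *
d=shot('top')
F=lambda x,y,z:onz(d,165+(x-2.5)/6,170+(y-2.5)/6,z)
P=np.array([F(*p,.012) for p in((108,235),(478,110),(548,310),(172,438))]);print(P.round(4),P.mean(0).round(4))
print('yaws',[round(float(np.arctan2(-(v)[0],v[1])),3) for v in(P[0]-P[1],P[3]-P[2])],np.linalg.norm(P-np.roll(P,1,0),axis=1).round(3))
print('far top',F(376,207,.081).round(4),'near bottom',F(393,262,.042).round(4),'near top?',F(393,262,.081).round(4))
E
```

```text
[[ 0.5471  0.2163  0.012 ]
 [ 0.5598 -0.0111  0.012 ]
 [ 0.4333 -0.0173  0.012 ]
 [ 0.4217  0.2094  0.012 ]] [0.4905 0.0993 0.012 ]
yaws [0.056, 0.051] [0.126 0.228 0.127 0.227]
far top [0.5033 0.0623 0.081 ] near bottom [0.479  0.0613 0.042 ] near top? [0.4705 0.0615 0.081 ]
```

Reader centre (0.4905, 0.0993), yaw 0.053, edges 0.126 × 0.228 agree with 130 × 230. The tab is at about (0.4915, 0.0625), joint ≈ 0.017.

```bash

python3 -m jog '[[0.1,-3,0,0,0,0,1],[0.2,-7,0,0,0,0,0.6],[0.3,-11,0,0,0,0,0.6],[0.5,-15,0.5,0,0,0.4,0.6],[0.6,-19,1,0,0,0.4,0.6],[0.7,-23,2,0,0,0.4,0.6],[0.8,-26,3,0,0,0.4,0.6],[0.9,-28.5,3.5,0,0,0.4,0.6]]' >/dev/null
python3 -m jog '[[0,-1.5,0,0,0,0,0.6],[0,-2.3,0,0,0,0,0.6],[0,-2.3,0,0,0,0,0.6],[0,-2.3,0,0,0,0,0.6]]'
python3 -c "
from h import *
to([.4915,.0625,.05],.053)"
```

```text
clock: 10.72
tool_pos: [0.4905, 0.0626, 0.1461]
eef_rot: [3.141, 0.001, 0.054]
contact_force: [-0.3, -0.4, 0.1]
width: 0.0514
finger_force: 0.0
shift [0.11 0.01 9.61] turn [0.02 0.06 0.05] t 10.72 pos [0.4905 0.0626 0.1461] rpy [3.141e+00 1.000e-03 5.400e-02] F [-0.26 -0.39  0.12] w 0.0514 ff 0.0
```

```bash

python3 -m jog '[[0.1,0,1,0,0,0,0.6],[0.1,0,2.5,0,0,0,0.6],[0.1,0,4.5,0,0,0,0.6],[0.1,0,6.5,0,0,0,0.6],[0.1,0,8,0,0,0,0.6],[0.1,0,9,0,0,0,0.6],[0.1,0,9.4,0,0,0,0.6],[0.1,0,9.4,0,0,0,0.6]]'
python3 - <<'E'
from h import *
to([.4915,.0625,.05],.053)
f=shot('side')['frame'];cv2.imwrite('pics/s7.png',cv2.resize(f[150:290,190:330,::-1],None,fx=4,fy=4))
E
```

```text
clock: 11.38
tool_pos: [0.4912, 0.0621, 0.0516]
eef_rot: [-3.141, 0.002, 0.052]
contact_force: [0.1, -0.2, -0.4]
width: 0.0513
finger_force: 0.0
shift [ 0.03 -0.04  0.16] turn [-0.01  0.11 -0.06] t 11.38 pos [0.4912 0.0621 0.0516] rpy [-3.141e+00  2.000e-03  5.200e-02] F [ 0.13 -0.2  -0.39] w 0.0513 ff 0.0
```

View pics/s7.png

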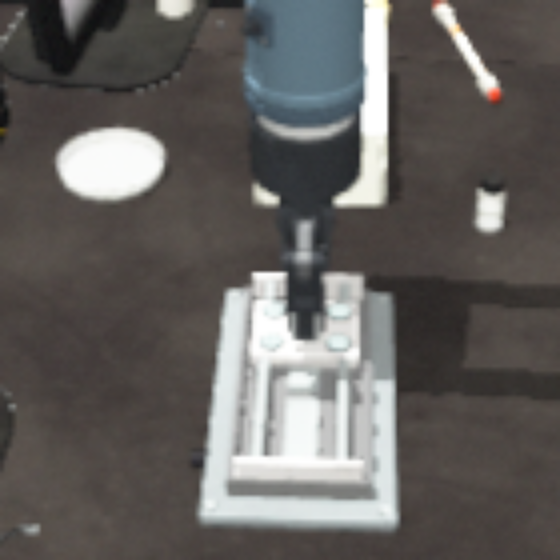

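The fingers straddle the tab, centred on the slide plate at (305,325). Close gently.

```bash

python3 -m jog '[[0,0,0,0,0,0,0.45],[0,0,0,0,0,0,0.35],[0,0,0,0,0,0,0.25],[0,0,0,0,0,0,0.15],[0,0,0,0,0,0,0],[0,0,0,0,0,0,0],[0,0,0,0,0,0,0],[0,0,0,0,0,0,0]]' 50
python3 -c "
from h import *
s=env.observe();print({k:s[k] for k in s if k not in('joint_pos','qd','joint_efforts')})"
```

```text
clock: 12.1
tool_pos: [0.4922, 0.0629, 0.0534]
eef_rot: [3.142, -0.001, 0.053]
contact_force: [-1.1, -0.4, 6.2]
width: 0.0108
finger_force: 49.6
{'clock': 12.1, 'tool_pos': array([0.4921684 , 0.0629367 , 0.05344186]), 'eef_rot': array([ 3.14152360e+00, -1.41749472e-03,  5.29537494e-02]), 'contact_force': array([-1.07299635, -0.40578064,  6.22960712]), 'wrist_torque': array([ 0.06697257,  0.19819698, -0.23443904]), 'finger_force': 49.56488013267517, 'width': 0.010832373347134189}
```

```bash

python3 -m jog '[[0,0,-0.1,0,0,0,0],[0,-0.2,-0.1,0,0,0,0],[0,-0.5,-0.1,0,0,0,0],[0,-0.8,-0.1,0,0,0,0],[0,-1.1,-0.1,0,0,0,0],[0,-1.4,-0.1,0,0,0,0],[0,-1.7,-0.1,0,0,0,0],[0,-2,-0.1,0,0,0,0]]' | grep -E "pos|force"
python3 -m jog '[[0,-0.1,0,0,0,0,0],[0,-0.2,0,0,0,0,0]]' | grep -E "pos|force"
python3 -m jog '[[0,-0.1,0,0,0,0,0],[0,-0.2,0,0,0,0,0]]' | grep -E "pos|force"
python3 -m jog '[[0,-0.1,0,0,0,0,0],[0,-0.2,0,0,0,0,0]]' | grep -E "pos|force"
```

```text
tool_pos: [0.4912, 0.0829, 0.0535]
contact_force: [4.9, -3.2, -5.8]
finger_force: 49.6
tool_pos: [0.4911, 0.0849, 0.0535]
contact_force: [4.6, -3.8, -6.6]
finger_force: 49.5
tool_pos: [0.491, 0.0867, 0.0535]
contact_force: [4.9, -3.4, -7.2]
finger_force: 49.6
tool_pos: [0.4909, 0.0887, 0.0535]
contact_force: [4.3, -3.5, -6.6]
finger_force: 49.6
```

```bash

J(){ grep -E "pos|contact"; }
python3 -m jog '[[0.05,0,0.05,0,0,0,0],[0.05,-0.1,0.05,0,0,0,0]]' | J
python3 -m jog '[[0,-0.05,0,0,0,0,0],[0,-0.1,0,0,0,0,0]]' | J
python3 -m jog '[[0,-0.05,0,0,0,0,0],[0,-0.1,0,0,0,0,0]]' | J
python3 -m jog '[[0,-0.05,0,0,0,0,0],[0,-0.1,0,0,0,0,0]]' | J
python3 -m jog '[[0,-0.05,0,0,0,0,0],[0,-0.1,0,0,0,0,0]]' | J
python3 -m jog '[[0,-0.05,0,0,0,0,0],[0,-0.1,0,0,0,0,0]]' | J
```

```text
tool_pos: [0.4909, 0.0898, 0.0535]
contact_force: [0.9, -3.2, 0.2]
tool_pos: [0.4908, 0.0908, 0.0535]
contact_force: [1.6, -3.7, 2.1]
tool_pos: [0.4908, 0.0918, 0.0535]
contact_force: [1.0, -4.0, 3.2]
tool_pos: [0.4908, 0.0928, 0.0534]
contact_force: [0.6, -3.4, 5.4]
tool_pos: [0.4907, 0.0938, 0.0534]
contact_force: [1.5, -3.1, 5.5]
tool_pos: [0.4906, 0.0949, 0.0534]
contact_force: [0.2, -4.2, 5.2]
```

```bash

J(){ grep -E "pos|contact"; }
python3 -m jog '[[0,-0.05,-0.03,0,0,0,0],[0,-0.1,-0.03,0,0,0,0]]' | J
python3 -m jog '[[0,-0.05,0,0,0,0,0],[0,-0.1,0,0,0,0,0]]' | J
python3 -m jog '[[0,-0.05,0,0,0,0,0],[0,-0.1,0,0,0,0,0]]' | J
python3 -m jog '[[0,-0.05,0,0,0,0,0],[0,-0.1,0,0,0,0,0]]' | J
python3 -m jog '[[0,-0.05,0,0,0,0,0],[0,-0.1,0,0,0,0,0]]' | J
python3 -m jog '[[0,-0.05,0,0,0,0,0],[0,-0.1,0,0,0,0,0]]' | J
python3 -m jog '[[0,-0.05,0,0,0,0,0],[0,-0.1,0,0,0,0,0]]' | J
python3 -m jog '[[0,-0.05,0,0,0,0,0],[0,-0.1,0,0,0,0,0]]' | J
```

```text
tool_pos: [0.4906, 0.0959, 0.0535]
contact_force: [2.2, -3.6, 3.5]
tool_pos: [0.4905, 0.0969, 0.0535]
contact_force: [1.9, -3.3, 2.8]
tool_pos: [0.4905, 0.0979, 0.0535]
contact_force: [2.0, -4.0, 1.8]
tool_pos: [0.4904, 0.0989, 0.0535]
contact_force: [2.1, -4.5, 2.6]
tool_pos: [0.4904, 0.0999, 0.0534]
contact_force: [3.2, -3.6, 1.3]
tool_pos: [0.4903, 0.1009, 0.0535]
contact_force: [3.6, -4.0, 1.2]
tool_pos: [0.4903, 0.1019, 0.0535]
contact_force: [3.7, -2.8, 2.1]
tool_pos: [0.4903, 0.1029, 0.0535]
contact_force: [3.9, -4.0, 1.0]
```

```bash

J(){ grep -E "pos|contact"; }
python3 -m jog '[[0.03,-0.05,0,0,0,0,0],[0.03,-0.1,0,0,0,0,0]]' | J
python3 -m jog '[[0,-0.05,0,0,0,0,0],[0,-0.1,0,0,0,0,0]]' | J
python3 -m jog '[[0,-0.05,0,0,0,0,0],[0,-0.1,0,0,0,0,0]]' | J
python3 -m jog '[[0,-0.05,0,0,0,0,0],[0,-0.1,0,0,0,0,0]]' | J
python3 -m jog '[[0,-0.05,0,0,0,0,0],[0,-0.1,0,0,0,0,0]]' | J
python3 -m jog '[[0,-0.05,0,0,0,0,0],[0,-0.1,0,0,0,0,0]]' | J
python3 -m jog '[[0,-0.05,0,0,0,0,0],[0,-0.1,0,0,0,0,0]]' | J
python3 -m jog '[[0,-0.05,0,0,0,0,0],[0,-0.1,0,0,0,0,0]]' | J
```

```text
tool_pos: [0.4902, 0.1039, 0.0535]
contact_force: [2.5, -4.6, 3.0]
tool_pos: [0.4902, 0.1049, 0.0535]
contact_force: [3.0, -4.1, 3.3]
tool_pos: [0.4901, 0.1059, 0.0535]
contact_force: [1.9, -2.8, 2.2]
tool_pos: [0.49, 0.107, 0.0534]
contact_force: [1.6, -3.2, 3.3]
tool_pos: [0.49, 0.108, 0.0535]
contact_force: [2.3, -2.2, 3.8]
tool_pos: [0.49, 0.109, 0.0535]
contact_force: [1.4, -1.3, 3.6]
tool_pos: [0.4899, 0.1101, 0.0535]
contact_force: [1.0, -1.5, 3.5]
tool_pos: [0.4899, 0.1111, 0.0535]
contact_force: [2.3, -1.0, 3.7]
```

The resistance falls from about 3.7 to 1 N from y≈0.107 on: the ball is rolling in. Finer steps now.

```bash

J(){ grep -E "pos|contact"; }
python3 -m jog '[[0,-0.02,0,0,0,0,0],[0,-0.05,0,0,0,0,0]]' | J
python3 -m jog '[[0,-0.02,0,0,0,0,0],[0,-0.05,0,0,0,0,0]]' | J
python3 -m jog '[[0,-0.02,0,0,0,0,0],[0,-0.05,0,0,0,0,0]]' | J
python3 -m jog '[[0,-0.02,0,0,0,0,0],[0,-0.05,0,0,0,0,0]]' | J
python3 -m jog '[[0,-0.02,0,0,0,0,0],[0,-0.05,0,0,0,0,0]]' | J
python3 -m jog '[[0,-0.02,0,0,0,0,0],[0,-0.05,0,0,0,0,0]]' | J
```

```text
tool_pos: [0.4899, 0.1115, 0.0535]
contact_force: [2.0, -0.7, 4.0]
tool_pos: [0.4899, 0.1119, 0.0535]
contact_force: [2.1, -0.1, 3.4]
tool_pos: [0.4898, 0.1124, 0.0535]
contact_force: [2.1, -1.6, 4.2]
tool_pos: [0.4898, 0.1128, 0.0535]
contact_force: [1.8, -0.7, 4.5]
tool_pos: [0.4898, 0.113, 0.0535]
contact_force: [1.8, -2.7, 4.5]
tool_pos: [0.4898, 0.1133, 0.0534]
contact_force: [2.2, -5.5, 3.9]
```

```bash

J(){ grep -E "pos|contact|finger_f|clock"; }
python3 -m jog '[[0,-0.02,0,0,0,0,0],[0,-0.04,0,0,0,0,0]]' | J
python3 -m jog '[[0,-0.02,0,0,0,0,0],[0,-0.04,0,0,0,0,0]]' | J
python3 -m jog '[[0,0.03,0,0,0,0,0],[0,0.06,0,0,0,0,0],[0,0.06,0,0,0,0,0]]' | J
python3 -m jog '[[0,0.02,0,0,0,0,0],[0,0.04,0,0,0,0,0],[0,0.04,0,0,0,0,0]]' | J
```

```text
clock: 18.1
tool_pos: [0.4898, 0.1135, 0.0535]
contact_force: [2.1, -6.0, 4.4]
finger_force: 51.2
clock: 18.27
tool_pos: [0.4897, 0.1136, 0.0534]
contact_force: [2.2, -7.7, 4.5]
finger_force: 51.2
clock: 18.52
tool_pos: [0.4898, 0.1134, 0.0534]
contact_force: [1.5, -5.7, 4.0]
finger_force: 51.2
clock: 18.77
tool_pos: [0.4898, 0.1133, 0.0534]
contact_force: [0.8, -4.2, 4.0]
finger_force: 51.2
```

Resistance rose to 7.7 N with hardly any motion, so the ball is seated. I relax the push, then check once before handing in.

```bash

python3 -m jog '[[0,0.03,0,0,0,0,0],[0,0.05,0,0,0,0,0],[0,0.05,0,0,0,0,0],[0,0.05,0,0,0,0,0]]'
python3 - <<'E'
from h import *
f=shot('side')['frame'];cv2.imwrite('pics/s8.png',f[:,:,::-1]);to([.49,.113,.0535],.053)
E
```

```text
clock: 19.1
tool_pos: [0.4898, 0.1133, 0.0534]
eef_rot: [-3.141, 0.0, 0.053]
contact_force: [1.7, -3.0, 5.2]
width: 0.011
finger_force: 51.2
shift [ 0.02  0.03 -0.01] turn [-0.01 -0.    0.01] t 19.15 pos [0.4898 0.1133 0.0534] rpy [-3.141 -0.     0.053] F [ 1.83 -2.8   4.65] w 0.0112 ff 51.2
```

View pics/s8.png

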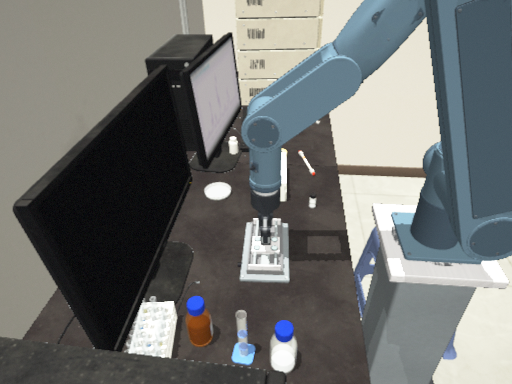

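The fingers grip the tab in the middle of the rail at (266,235), the cover stands to the right and the bystanders are in place. The notch lies at joint ≈ 0.069, within the given range.

```bash
python3 -c "
from h import *
print(env.finish_job())"
```

```text
the job is handed in; nothing more can be done
None
```

I set the cover down knob up on free worktop to the right of the reader, moved the slide left until I felt the ball drop into the notch at about 0.069 m, and handed the job in after about 19 s with the fingers still gripping the tab.

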